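Lock the bending spindle with its pin

TASK

Lock the bending spindle so that its form can be changed: lift the red-knobbed locking pin out of the wooden stand and set it upright in the guide bush on top of the blue bearing block, where it comes to rest on the spindle. Swing the crank slowly, from where it leans towards the robot up over the top and away, until you feel the pin drop into the spindle's hidden cross-hole and the crank come up solid; then ease the crank back to the middle of its remaining play, so that the pin is not nipped, and press the pin home past the spring plunger until its flange sits on the bush. Force neither the crank nor the pin, let go of both at the end, and leave the two bending dies and the piece of rule where they are.

Things in the scene. Friction and masses are not known exactly. Their poses are not given: they have to be found in the camera images.
- spindle_block: Blue cast bearing block bolted to the bench, base 120 x 100 x 12 mm, body 60 x 56 mm, 156 mm high. Origin on the bench under the guide bush; its y axis is the spindle axis (75 mm up), crank on its -y side, grey bending form on its +y side; its x axis points away from the robot, z up.
- bush_mouth (a point): Centre of the mouth of the vertical guide bush (brass ring, 37 mm outside) on top of the block, 156 mm above the bench. Bore 22.5 mm for 46 mm down, a 6 mm cone, then 16 mm for 12 mm, ending on the 32 mm spindle, which carries a 16 mm cross-hole right through it.
- spindle_axis (a point): Point on the axis about which the crank turns, level with the middle of the crank handle: 95 mm from the bush along -y of the block, 75 mm above the bench.
- crank (a joint): Crank angle, rad: 0 = upright, negative = leaning towards the robot (the start, -1.0 to -0.75), positive = leaning away (to +x of the block); stops at +-1.4. It stays where it is left (drag about 2.5 N at the handle). The cross-hole stands upright under the pin at an unknown crank angle from -0.35 to 0.5; with the pin dropped in, the crank still has play either side of that angle, and only near the middle of the play does the pin pass.
- crank_handle (a point): Centre of the black crank handle, 75 mm from the spindle axis: a freely revolving grip, 24 mm thick and 66 mm long, lying along y of the block, so a gripper can keep pointing down while the handle goes round. The crank arm is on its side towards the block, 41 mm from this point.
- locking_pin: Steel locking pin with a red knob, 133 mm long, 360 g. Origin at its tip, z along it to the knob. Thin pilot nose (9 mm), shank 15 mm thick, collar 21 mm thick from 60 mm up, flange at 105 mm. Standing on the spindle, its tip is 91 mm above the bench; the nose drops some 6 mm into the cross-hole, till the collar meets a spring plunger; about 15 N then press it the last 34 mm.
- pin_knob (a point): Middle of the pin's red knob (33 mm thick, 23 mm high), 121 mm above the tip, 12 mm below the flat top of the knob. At the start the pin stands upright in the wooden stand (56 x 100 x 52 mm), its tip 8 mm above the bench.
- pin_flange (a point): Centre of the underside of the pin's flange (31 mm wide), 105 mm above the tip; it lies on the bush mouth when the pin is home.
- bend_die_vee: Small black bending die with a vee, 50 x 22 x 20 mm, bystander; origin under its centre.
- bend_die_nose: Small black bending die with a nose, 55 x 34 x 20 mm, bystander; origin under its centre.
- rule_piece: Bent piece of steel rule, 31 x 61 x 24 mm, bystander; origin under its centre.
There are look-alikes about, which are no part of the job. Several things have the shape of the locking_pin; the one meant has the colours described above.

How it is judged (in metres and radians):
At the end, for the whole second after the job is handed in: The pin is pushed through bush and spindle: its flange within 3 mm of the bush mouth in height and 4 mm sideways, the pin upright within 0.1 rad, released and still (z of pin_flange in the frame of bush_mouth below 0.003 m and horizontal distance between pin_flange and bush_mouth below 0.004 m and angle between the z axis of locking_pin and the z axis of spindle_block, either way round below 0.1 rad and linear speed of locking_pin below 0.01 m/s); the robot touches nothing.
It fails at once if the pin is forced against the spindle or crank, by pressing it on solid metal or by driving the crank on against it, with more than 80 N (some 15 N at the crank handle) (contact force between locking_pin and crank above 80 N).
It fails at once if a bending die or the piece of rule is moved more than 20 mm (distance of any of bend_die_vee, bend_die_nose, rule_piece from where it was at the start of the episode above 0.02 m).
It also fails if it takes over 72 s, if anything falls off the work surface, if the arm or the gripper's body presses on something with over 40 N, if the wrist force passes 120 N, or if a joint passes its speed limit or range.

ROBOT

A 7-joint arm with a two-finger parallel gripper is mounted at the origin on a cart in front of the work surface, level with it; the furniture and walls round the work are solid. World frame = base frame: x ahead of the robot, y to its left, z up, the work surface at z = 0. Lengths are in mm, angles in rad, forces in N, time in s.
With the tool pointing down it reaches from about 400 to 900 mm from the base axis. Payload 5.6 kg.
Tool frame: the origin (TCP) lies midway between the tips of the shut fingers; the grasp point (between the pads) lies 19 mm behind it; z points along the fingers, y is the line along which they close (so a half turn about z gives the same grasp; the last joint's range is limited). The gripper opens to 92 mm and grips with 3 to 60 N. Pads are 20 mm wide; open, the fingers measure 128 mm over their backs; the gripper's body (75 mm by 189 mm) begins 69 mm behind the grasp point.
Start: joints at [1.181, 0.468, -0.012, 1.603, 0.006, 1.071, -0.056], TCP at [220.887, -611.326, 187.692] pointing down, gripper open.
Joint ranges: [-2.53, 2.53], [-0.31, 2.02], [-1.57, 1.55], [0.28, 2.44], [-1.29, 4.43], [0.15, 1.84], [-2.92, 2.92]. Speed limits (rad/s): [2.57, 2.57, 3.14, 3.14, 3.14, 3.14, 3.14].

INTERFACE

Orientations are given as a rotation vector (axis times angle).
In Python, from cell import robot, grip, kin, viewer gives the robot as it stands. Calls block until the motion is done:
- robot.movep(position, orientation): joint-space move of the TCP to a pose.
- robot.servo_line(position, feed=150, rotation=None): straight line of the TCP; rotation=None keeps the orientation; feed is the mean speed in mm/s.
- robot.goto_joints(angles): joint-space move.
- grip(opening, newtons=None): opening from 0.0 (shut) to 1.0 (fully open); newtons is the grip in N (None keeps the last); returns when the fingers have stopped.
- robot.hold(seconds).
- kin.ik(position, orientation): joint angles nearest the present ones, or None.
- robot.observe(): the state.
- viewer.read_camera(name): name is "scene" or "side" or "wrist"; returns the picture (480x640x3 uint8, red, green, blue); there is no depth.
- viewer.camera_info(name): a dict with "camera_matrix" (3x3 intrinsics, pixels), "k1" (the pictures are not rectified: a ray, as slopes to the right and down, at radius r is drawn at 1 + k1 r^2 times it, then the intrinsics apply), "R" (3x3) and "t" (3): a world point X has camera coordinates R X + t. Camera axes: x right, y down, z forward; pixel columns grow to the right and rows downward; lengths in mm; the calibration is good to about 2 mm. A picture is of the moment at which its call begins: read the wrist's pose just before it. camera_info takes no time and is no camera call; for the wrist camera it gives the pose at the moment of the call.
A pose or a line that the arm cannot do raises robot.IKError and nothing moves.
- robot.job_done(): hands the job in; it is judged then, once.
Trained networks look in the newest picture that a camera, given by its name, has taken for a name from the list of things; names that differ only in an ending like _2 or _b are one class to them, and where a whole thing is asked for, a point or a joint stands for the part that bears it (a point fixed in the world has none). Each returns a list of dicts, best first, with "confidence" (0 to 1); they miss things now and then, are a little off and sometimes report something else, mostly with a low value. They report only what shows in the picture. A call takes as long as a camera call. They do not tell look-alikes from the thing itself.
- viewer.silhouettes(name, camera): "mask" (480x640 bool, what is visible of it).
- viewer.pinpoint(name, camera): "at" ([x, y, z] in mm, in the coordinates of the camera as it stood for that picture, good to about 4 mm: a listed point, or the origin of a listed thing).
The state is a dict: "t": time; "joints": joint angles; "joint_velocities": joint speeds; "joint_torque": joint torques, N m; "tcp_pos": TCP position; "tcp_rot": TCP orientation; "contact_force": force on the tool from outside, world axes, zero at the start; "wrist_torque": the same for the moment, N m; "grip_width": opening from 0.0 (shut) to 1.0 (fully open); "grip_force": force on a finger pad.
Only numpy, scipy, OpenCV 4.12 (cv2) and the standard library are available. Lean on these libraries where they do the work, as an engineer would, in place of code of your own. Each camera call takes 0.05 s, during which the arm holds its last target. There are 200 camera calls.

## Working session

There is one attempt and no reset: what is moved stays moved. The work goes in short steps, each a Python script; the robot and the scene stay as the last script left them, time stands still between calls to the robot, and variables do not carry over. Pictures are saved under pics/ and viewed, at most 13 in all, crops included, and the job is handed in when it is done.

```bash
ls; mkdir -p pics
cat > h.py <<'E'
import numpy as np, cv2
from cell import robot, grip, kin, viewer
def see(cam,fn=None):
    im=viewer.read_camera(cam); info=viewer.camera_info(cam)
    if fn: cv2.imwrite('pics/'+fn,im[:,:,::-1])
    return im,info
def world(p,info): return np.array(info['R']).T@(np.array(p)-np.array(info['t']))
def proj(X,info):
    c=np.array(info['R'])@np.array(X)+np.array(info['t']); s=c[:2]/c[2]; s=s*(1+info['k1']*(s@s))
    K=np.array(info['camera_matrix']); return K[:2,:2]@s+K[:2,2]
def pin(name,cam,info):
    return [(round(d['confidence'],2),world(d['at'],info).round(1).tolist(),proj(world(d['at'],info),info).round().tolist()) for d in viewer.pinpoint(name,cam)]
E
python3 - <<'E'
from h import *
for c in ['scene','side']:
    im,i=see(c,c+'0.png')
    for n in ['spindle_block','bush_mouth','crank_handle','pin_knob','spindle_axis','bend_die_vee','bend_die_nose','rule_piece']:
        for r in pin(n,c,i)[:3]: print(c,n,r)
o=robot.observe();print(o['tcp_rot'],o['t'],o['contact_force'])
E
```

```text
pics
scene spindle_block (0.7, [563.0, -103.0, -0.9], [363.0, 251.0])
scene spindle_block (0.23, [440.4, -219.8, -2.0], [440.0, 264.0])
scene bush_mouth (0.9, [563.0, -102.7, 149.4], [367.0, 191.0])
scene bush_mouth (0.69, [551.8, -196.9, 76.0], [403.0, 213.0])
scene crank_handle (0.82, [492.3, -188.7, 122.9], [420.0, 207.0])
scene pin_knob (0.97, [526.4, 100.4, 121.0], [288.0, 238.0])
scene pin_knob (0.89, [581.8, 185.5, 126.9], [233.0, 234.0])
scene pin_knob (0.74, [697.2, 227.0, 118.8], [193.0, 217.0])
scene bend_die_vee (0.48, [665.9, 143.6, -0.7], [242.0, 261.0])
scene bend_die_vee (0.29, [548.6, -197.3, 78.5], [404.0, 213.0])
scene bend_die_nose (0.64, [443.1, -220.0, -4.2], [439.0, 264.0])
scene rule_piece (0.82, [424.6, 116.8, -4.9], [308.0, 325.0])
scene rule_piece (0.37, [565.7, -101.9, 149.3], [366.0, 191.0])
side spindle_block (0.92, [567.1, -100.0, -0.4], [359.0, 258.0])
side bush_mouth (0.67, [565.3, -101.0, 155.6], [364.0, 196.0])
side pin_knob (0.97, [585.8, 188.1, 127.6], [260.0, 278.0])
side pin_knob (0.89, [533.6, 106.9, 121.7], [313.0, 268.0])
side pin_knob (0.76, [697.4, 230.2, 119.2], [196.0, 269.0])
side spindle_axis (0.77, [548.0, -190.9, 73.9], [392.0, 213.0])
side bend_die_vee (0.52, [665.7, 146.2, 1.6], [246.0, 301.0])
side bend_die_nose (0.76, [446.2, -213.7, 0.2], [435.0, 253.0])
side rule_piece (0.81, [426.7, 114.2, 1.1], [359.0, 346.0])
[ 3.09446905e+00  5.41786914e-01 -3.93399857e-05] 0.9 [ 0.50158146 -0.09792176  0.17198722]
```

Run:
```python
import cv2,numpy as np
a=cv2.imread('pics/scene0.png')[140:380,140:500];b=cv2.imread('pics/side0.png')[140:380,140:500]
cv2.imwrite('pics/c0.png',cv2.resize(np.vstack([a,b]),None,fx=1.25,fy=1.25,interpolation=cv2.INTER_CUBIC))
```

```text
(no output)
```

View pics/c0.png

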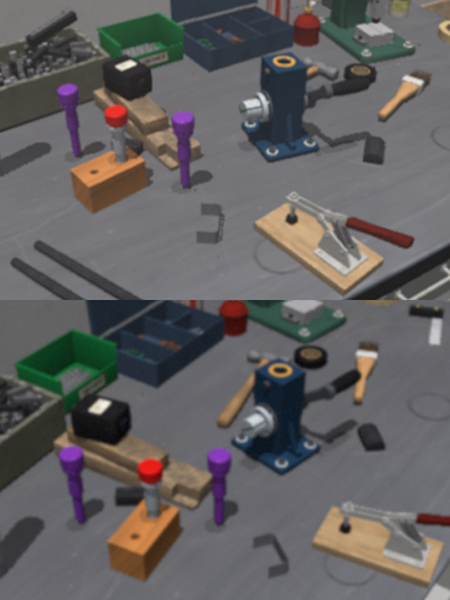

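The red-knobbed pin stands in the wooden stand at about scene (233,232), side (260,278). The purple ones are look-alikes. The crank leans towards the robot beyond the block, and the block is yawed about -0.16 rad. Next I'll move above the block and take a close look with the wrist camera.

```bash
cat >> h.py <<'E'
def down(deg):  # tool down, fingers closing along world direction deg
    a=np.radians((deg+90)/2); return np.pi*np.array([np.cos(a),np.sin(a),0])
E
python3 - <<'E'
from h import *
i=viewer.camera_info('wrist'); R=np.array(i['R']); c=-R.T@np.array(i['t']); o=robot.observe()
print('cam rel tcp',c-o['tcp_pos'],'axis',R[2], i['camera_matrix'][0][0])
for p,d in [((540,-120,380),-9),((540,-120,380),171),((584,187,121),-33),((584,187,121),147),((565,-101,240),-33),((565,-101,240),147),((492,-189,104),-9),((492,-189,104),171)]:
    q=kin.ik(p,down(d)); print(p,d,None if q is None else np.round(q,2))
robot.movep((540,-140,380),down(-9)); print(robot.observe()['t'])
im,i=see('wrist','w1.png')
for n in ['spindle_block','bush_mouth','crank_handle','spindle_axis']:
    for r in pin(n,'wrist',i)[:2]: print(n,r)
robot.movep((575,187,300),down(-33)); print(robot.observe()['t'])
im,i=see('wrist','w2.png')
for r in pin('pin_knob','wrist',i)[:3]: print(r)
a=cv2.imread('pics/w1.png');b=cv2.imread('pics/w2.png')
cv2.imwrite('pics/c1.png',cv2.resize(np.hstack([a,b]),(800,300),interpolation=cv2.INTER_AREA))
E
```

```text
cam rel tcp [ 61.44871315  21.36827599 196.8967097 ] axis [-0.22304567 -0.08086035 -0.97144852] 356.9564962963337
(540, -120, 380) -9 [ 0.61  0.22 -0.54  1.55  0.11  1.41 -0.1 ]
(540, -120, 380) 171 [-0.88  0.35  1.37  1.63 -0.35  1.45 -2.77]
(584, 187, 121) -33 [ 0.27  0.67 -0.9   1.71  0.59  1.05 -1.41]
(584, 187, 121) 147 [ 0.46  0.95 -1.33  1.7   0.96  1.3   1.48]
(565, -101, 240) -33 [ 0.51  0.34 -0.49  1.71  0.17  1.13 -0.61]
(565, -101, 240) 147 [ 1.01  0.67 -1.31  1.68  0.67  1.32  2.14]
(492, -189, 104) -9 [ 0.68  0.42 -0.46  1.95  0.25  0.83 -0.07]
(492, -189, 104) 171 [ 0.17  0.37  0.16  1.98 -0.08  0.79 -2.92]
3.05
spindle_block (0.89, [562.4, -101.1, -1.5], [330.0, 166.0])
bush_mouth (0.56, [562.0, -102.3, 154.9], [334.0, 172.0])
crank_handle (0.89, [488.8, -184.2, 123.7], [287.0, 243.0])
4.575
(0.83, [578.8, 186.6, 131.0], [321.0, 213.0])
(0.74, [697.7, 221.5, 115.9], [400.0, 120.0])
(0.73, [529.8, 100.1, 119.8], [327.0, 298.0])
```

View pics/c1.png

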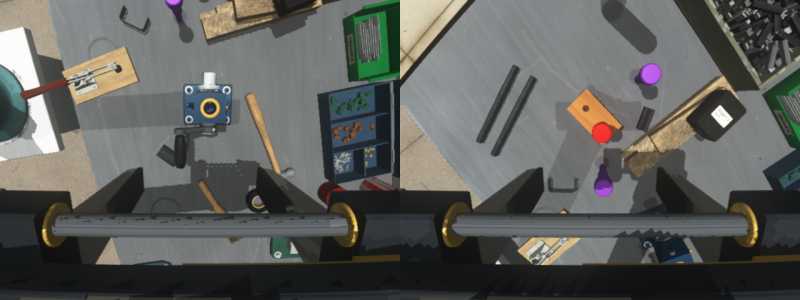

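The left half shows the brass ring at about (335,170) in full pixels, with the handle at (288,242). The right half shows the red knob at (321,212). I'll refine both by colour segmentation and ray-plane intersection.

```bash
cat >> h.py <<'E'
def ray(px,info,z):
    K=np.array(info['camera_matrix']); d=np.array([info['k1'],0,0,0.])
    s=cv2.undistortPoints(np.array([[px]],float),K,d)[0,0]; R=np.array(info['R']); c=-R.T@np.array(info['t'])
    v=R.T@np.array([s[0],s[1],1]); return c+v*(z-c[2])/v[2]
def blob(im,lo,hi,near,rad):
    h=cv2.cvtColor(im,cv2.COLOR_RGB2HSV); m=cv2.inRange(h,lo,hi); k=np.zeros_like(m); cv2.circle(k,tuple(int(v) for v in near),rad,255,-1); m&=k
    cs,_=cv2.findContours(m,cv2.RETR_EXTERNAL,cv2.CHAIN_APPROX_NONE); c=max(cs,key=cv2.contourArea); return cv2.minEnclosingCircle(c),cv2.contourArea(c)
E
python3 - <<'E'
from h import *
i2=viewer.camera_info('wrist')
im=cv2.imread('pics/w2.png')[:,:,::-1].copy()
(b,r),A=blob(im,(0,150,80),(8,255,255),(321,213),30); print('knob',b,r,A,ray(b,i2,129),ray(b,i2,141), [proj((580,187,z),i2) for z in (129,141)])
# camera pose for w1: hand offset rebuilt from the tool motion
from scipy.spatial.transform import Rotation as Ro
o=robot.observe(); T2=Ro.from_rotvec(o['tcp_rot']).as_matrix(); T1=Ro.from_rotvec(down(-9)).as_matrix()
R2=np.array(i2['R']); c2=-R2.T@np.array(i2['t']); D=T1@T2.T; R1=R2@D.T; c1=np.array([540,-140,380])+D@(c2-o['tcp_pos'])
i1=dict(i2,R=R1,t=-R1@c1)
im=cv2.imread('pics/w1.png')[:,:,::-1].copy()
(b,r),A=blob(im,(12,90,80),(32,255,255),(334,172),30); print('ring',b,r,A,ray(b,i1,156), 'px per mm',np.linalg.norm(proj((562,-102,156),i1)-proj((572,-102,156),i1))/10)
for c in ['scene','side']:
    i=viewer.camera_info(c); im=cv2.imread(f'pics/{c}0.png')[:,:,::-1].copy()
    n={'scene':((233,234),(367,191)),'side':((260,276),(364,196))}[c]
    (b,r),A=blob(im,(0,150,80),(8,255,255),n[0],18); print(c,'knob',b,r,ray(b,i,131))
    (b,r),A=blob(im,(12,90,80),(32,255,255),n[1],18); print(c,'ring',b,r,ray(b,i,156))
E
```

```text
knob (323.0, 211.9558868408203) 17.073532104492188 816.0 [580.9926694  186.66566502 129.        ] [581.97146524 188.39042207 141.        ] [array([322.02712885, 212.2054747 ]), array([322.11407118, 214.15171227])]
ring (335.47674560546875, 172.52325439453125) 15.9210844039917 739.0 [ 564.68433456 -101.63739089  156.        ] px per mm 0.861596524367874
scene knob (232.3146514892578, 231.53448486328125) 9.470849990844727 [585.64701574 185.8517241  131.        ]
scene ring (366.5, 189.5) 8.631438255310059 [559.39737862 -98.47985231 156.        ]
side knob (259.9310302734375, 275.5172424316406) 11.035933494567871 [586.90874877 186.42395164 131.        ]
side ring (364.0, 195.5) 9.12424373626709 [ 566.21149044 -101.35942503  156.        ]
```

Run:
```python
from h import *
robot.movep((582,187,185),down(-33)); robot.servo_line((582,187,122),feed=100)
grip(0.2,25); o=robot.observe(); print(o['t'],o['grip_width']*92,o['grip_force'],o['contact_force'],o['tcp_pos'])
robot.servo_line((582,187,292),feed=150); o=robot.observe(); print(o['t'],o['grip_width']*92,o['contact_force'])
robot.movep((564.5,-101.5,292),down(-33)); o=robot.observe(); print(o['t'],o['grip_width']*92,o['contact_force'],o['tcp_pos'])
out=[]
for c in ['scene','side']:
    im,i=see(c,c+'1.png')
    for r in pin('pin_knob',c,i)[:2]+pin('locking_pin',c,i)[:3]: print(c,r)
    for nm,X in (('knob',(564.5,-101.5,299)),):
        b,A=blob(im,(0,150,80),(8,255,255),proj(X,i),35); print(c,nm,b,ray(b[0],i,299))
    n=proj((564.5,-101.5,200),i).astype(int); out.append(cv2.resize(im[n[1]-100:n[1]+100,n[0]-67:n[0]+67,::-1],None,fx=3,fy=3,interpolation=cv2.INTER_CUBIC))
cv2.imwrite('pics/c2.png',cv2.resize(np.hstack(out),(800,597)))
```

```text
7.1417 18.386514368035563 0.0 [-0.42919178 -0.24013135  0.32069772] [581.97042316 186.99460892 121.98356653]
8.425 18.0748553537006 [ 0.5474289  -0.13404442 -0.37835981]
9.5417 18.317066855660176 [0.23934324 0.26135585 0.29252919] [564.78777623 -99.55750415 292.01576982]
scene (0.91, [580.3, 184.3, 125.4], [234.0, 235.0])
scene (0.89, [462.9, 3.0, 18.9], [349.0, 284.0])
scene (0.73, [530.8, 105.1, 4.1], [287.0, 287.0])
scene (0.63, [710.7, 251.5, 6.8], [187.0, 262.0])
scene knob ((361.0, 144.0), 7.000100135803223) [478.89553711 -18.87437249 299.        ]
side (0.91, [821.3, 207.9, 15.3], [166.0, 280.0])
side (0.86, [466.1, 5.7, 19.0], [373.0, 297.0])
side (0.95, [713.2, 250.7, 11.5], [188.0, 317.0])
side (0.69, [531.3, 109.2, 9.4], [313.0, 316.0])Traceback (most recent call last):
  File "<stdin>", line 11, in <module>
  File "h.py", line 21, in blob
    cs,_=cv2.findContours(m,cv2.RETR_EXTERNAL,cv2.CHAIN_APPROX_NONE); c=max(cs,key=cv2.contourArea); return cv2.minEnclosingCircle(c),cv2.contourArea(c)
                                                                        ~~~^^^^^^^^^^^^^^^^^^^^^^^^
ValueError: max() iterable argument is empty
```

Run:
```python
import cv2,numpy as np
a=cv2.imread('pics/scene1.png')[130:370,140:460];b=cv2.imread('pics/side1.png')[130:370,140:460]
cv2.imwrite('pics/c2.png',cv2.resize(np.hstack([a,b]),(800,300),interpolation=cv2.INTER_CUBIC))
```

```text
(no output)
```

View pics/c2.png

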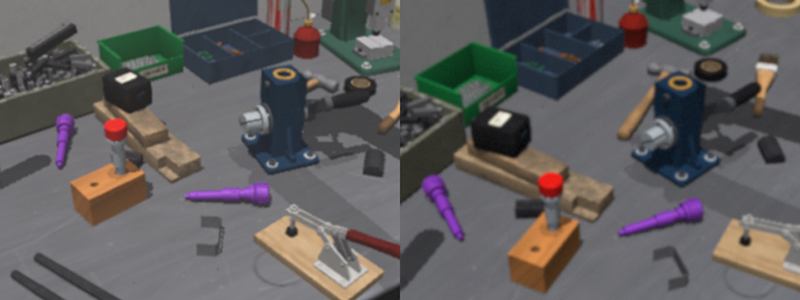

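View pics/scene1.png

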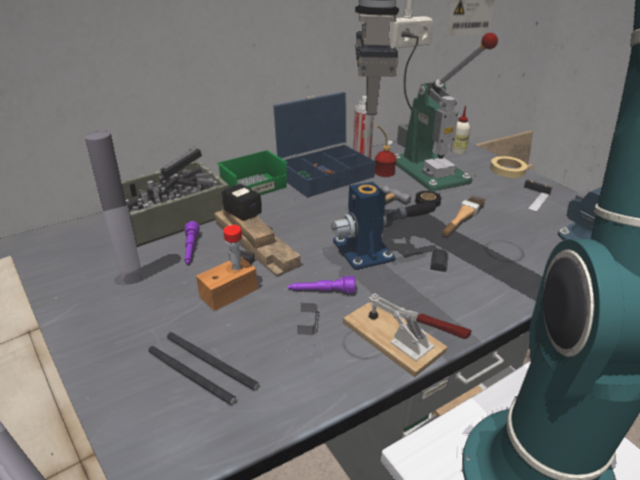

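Run:
```python
from h import *
o=robot.observe(); print(o['t'],o['joints'],o['tcp_pos'],o['tcp_rot'],o['grip_width'],o['contact_force'])
```

```text
9.8417 [ 0.58773945  0.31370821 -0.58986066  1.63944387  0.18202933  1.24386584
 -0.61235883] [ 564.73168509 -100.39565099  291.99655182] [-2.75934857e+00 -1.50151750e+00 -2.28324416e-04] 0.206209764702202 [ 0.57403154  0.51040611 -1.40869041]
```

The pin is still in the stand at scene (233,235), both purple look-alikes have toppled, and the gripper is empty. I'll reopen the gripper, go back, and look before and after closing.

Run:
```python
from h import *
grip(1.0); o=robot.observe(); print(o['grip_width'],o['t'])
robot.movep((582,187,200),down(-33)); o=robot.observe(); print(o['t'],o['tcp_pos'])
im,i=see('wrist','w3.png'); print(pin('pin_knob','wrist',i)[:3])
robot.servo_line((582,187,122),feed=100); o=robot.observe(); print(o['t'],o['tcp_pos'],o['contact_force'])
im2,i2=see('side','s3.png')
n=proj((582,187,130),i2).astype(int); cr=im2[n[1]-90:n[1]+90,max(0,n[0]-120):n[0]+120,::-1]
cv2.imwrite('pics/c3.png',np.hstack([cv2.resize(im[:,:,::-1],(400,300)),cv2.resize(cr,(400,300))]))
```

```text
0.9978339799073674 10.9917
12.15 [582.8724447  185.21695697 200.26975519]
[(0.73, [463.2, 0.2, 19.3], [320.0, 392.0]), (0.73, [817.9, 201.3, 12.1], [504.0, 75.0]), (0.64, [581.4, 186.8, 130.1], [316.0, 238.0])]
13.1833 [582.4597634  187.32235088 122.60002799] [-0.00335484 -0.48638432  0.26515646]
```

View pics/c3.png

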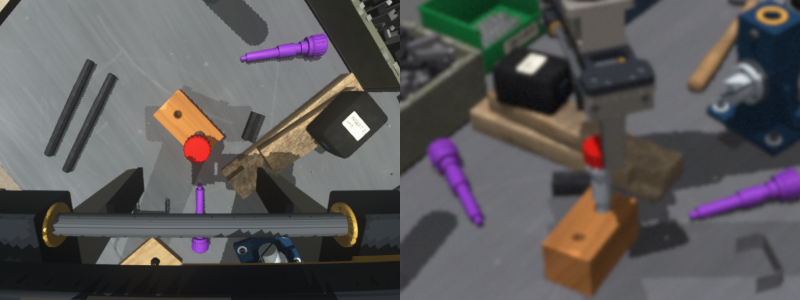

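The side view shows the knob between the open fingers at the right height. Now I'll close and check.

Run:
```python
from h import *
for w in (0.45,0.3,0.0):
    grip(w,25); o=robot.observe(); print(o['t'],o['grip_width']*92,o['grip_force'],o['contact_force'])
    if w==0.3 and o['grip_width']<.33: break
im2,i2=see('side','s4.png'); print(pin('pin_knob','side',i2)[:3])
n=proj((582,187,130),i2).astype(int); cr=im2[n[1]-60:n[1]+60,n[0]-80:n[0]+80,::-1]
im,i=see('wrist'); print(pin('pin_knob','wrist',i)[:3])
cv2.imwrite('pics/c4.png',np.hstack([cv2.resize(im[:,:,::-1],(400,300)),cv2.resize(cr,(400,300))]))
```

```text
14.0917 41.32505226118026 0.0 [-0.91506715  0.51708975 -0.8019608 ]
14.4917 27.541013256311693 0.0 [ 0.89129191 -0.72826468 -0.50724492]
[(0.89, [577.7, 193.0, 130.3], [261.0, 280.0]), (0.86, [822.7, 205.6, 17.5], [166.0, 279.0]), (0.76, [468.4, 4.3, 14.3], [373.0, 298.0])]
[(0.88, [579.8, 186.4, 127.6], [317.0, 273.0]), (0.88, [816.2, 201.4, 13.9], [554.0, 59.0])]
```

View pics/c4.png

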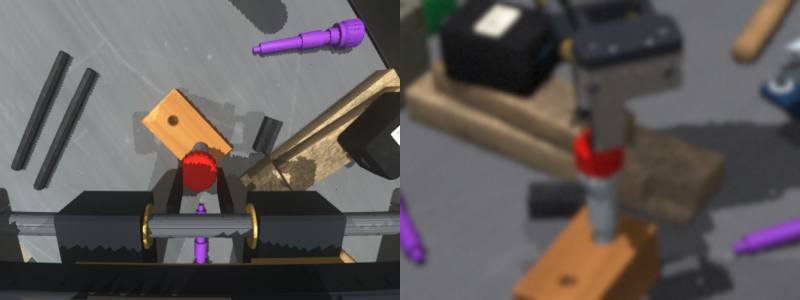

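The side crop shows the fingertips reaching only the upper part of the knob. I'll project the tips to check.

Run:
```python
from h import *
a=np.radians(-33); u=np.array([np.cos(a),np.sin(a),0]); T=np.array([582,187,122.])
im=cv2.imread('pics/s4.png')
for c in ['side']:
    i=viewer.camera_info(c); print('cam',-np.array(i['R']).T@np.array(i['t']))
    n=proj((582,187,130),i).astype(int); x0,y0=n[0]-40,n[1]-40; cr=cv2.resize(im[y0:y0+80,x0:x0+80],(800,600)[::-1] if 0 else (600,600),interpolation=cv2.INTER_CUBIC)
    for s,col in ((14,(0,255,0)),(-14,(255,255,0))):
        for dz in (0,30):
            p=(proj(T+s*u+[0,0,dz],i)-[x0,y0])*7.5; cv2.circle(cr,tuple(p.astype(int)),5,col,-1)
    for z in (117.5,140.5):
        pts=np.array([(proj((582+16.5*np.cos(t),187+16.5*np.sin(t),z),i)-[x0,y0])*7.5 for t in np.linspace(0,6.28,40)]).astype(int); cv2.polylines(cr,[pts],True,(255,255,255),1)
    cv2.imwrite('pics/c5.png',cr)
```

```text
cam [ 54.13776843 744.31526154 766.43037287]
```

View pics/c5.png

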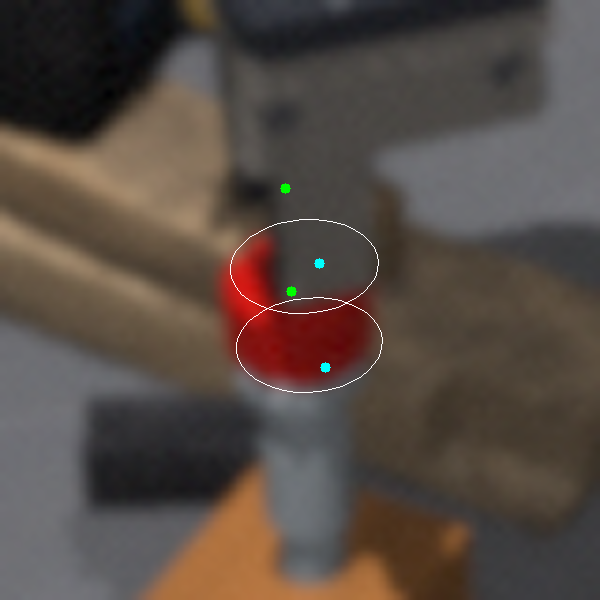

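The knob outline fits, but the near finger's tip ends about 20 mm higher than the nominal TCP, just above the knob. So the fingers closed over the top of it. I'll open, go 22 mm lower, and close again.

Run:
```python
from h import *
grip(0.8); robot.servo_line((582,187,101),feed=80); o=robot.observe(); print(o['t'],o['tcp_pos'],o['contact_force'])
grip(0.2,25); o=robot.observe(); print(o['t'],o['grip_width']*92,o['grip_force'],o['contact_force'])
if o['grip_force']>5:
    robot.servo_line((582,187,125),feed=80); o=robot.observe(); print(o['t'],o['grip_width']*92,o['grip_force'],o['contact_force'])
im2,i=see('side','s6.png')
n=proj((582,187,145),i).astype(int); x0,y0=n[0]-40,n[1]-40; cv2.imwrite('pics/c6.png',cv2.resize(im2[y0:y0+80,x0:x0+80,::-1],(600,600),interpolation=cv2.INTER_CUBIC))
```

```text
15.9083 [581.3907579  186.85469695 100.02999006] [ 0.42106956  1.21121867 -0.19953136]
16.6083 32.29748967759614 25.00110626220703 [ 0.5372686  -0.43885029  1.1164435 ]
17.0583 32.37206511820838 24.989508390426636 [-0.44392222  0.56551034 -3.67560651]
```

View pics/c6.png

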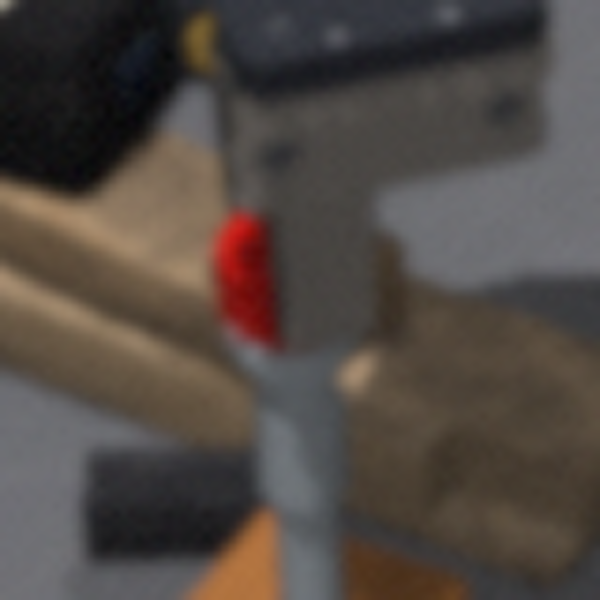

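Now it is gripped at 32.3 mm and the pin's weight is felt. I'll carry it over the bush and lower it under force watch.

```bash
cat >> h.py <<'E'
def lower(x,y,z0,z1,step,feed,fmax):
    z=z0; f0=robot.observe()['contact_force'][2]
    while z>z1:
        z=max(z-step,z1); robot.servo_line((x,y,z),feed=feed); o=robot.observe(); f=o['contact_force']-np.array([0,0,f0])
        if f[2]>fmax or np.hypot(f[0],f[1])>12: break
    print('lower',z,o['t'],f.round(1),o['tcp_pos'].round(1)); return z,f
E
python3 - <<'E'
from h import *
robot.servo_line((582,187,278),feed=200); robot.movep((564.8,-101.5,278),down(-33)); robot.servo_line((564.8,-101.5,258),feed=80)
robot.hold(.2); o=robot.observe(); print(o['t'],o['grip_width']*92,o['contact_force'],o['tcp_pos'])
out=[]
for c in ['scene','side']:
    im,i=see(c); print(c,pin('locking_pin',c,i)[:2],pin('bush_mouth',c,i)[:1])
    n=proj((564.5,-101.5,165),i).astype(int); out.append(cv2.resize(im[n[1]-40:n[1]+40,n[0]-40:n[0]+40,::-1],(400,400),interpolation=cv2.INTER_CUBIC))
cv2.imwrite('pics/c7.png',np.hstack(out))
E
```

```text
19.7417 31.917660251305332 [-0.10611195 -0.2166359  -3.54855203] [ 565.09328422 -101.4396682   258.32714189]
scene [(0.85, [529.4, 105.2, 3.4], [287.0, 288.0]), (0.76, [566.7, -103.5, 164.9], [367.0, 184.0])] [(0.58, [564.9, -102.3, 149.9], [366.0, 191.0])]
side [(0.96, [569.0, -97.4, 163.3], [362.0, 193.0]), (0.92, [531.5, 105.1, 6.2], [315.0, 316.0])] []
```

View pics/c7.png

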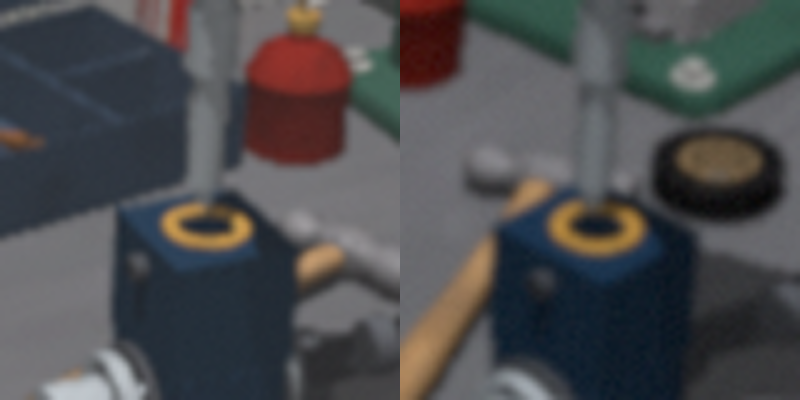

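In both views the pin hangs centred over the brass ring: scene pin at x≈209 against ring 207, side 597 against 597. Lowering now.

Run:
```python
from h import *
x,y=564.8,-101.5
z,f=lower(x,y,258,200,6,40,5)
if z<=200.1: z,f=lower(x,y,z,178,2,20,3)
```

```text
lower 200 22.9917 [-0.3 -0.2 -0.5] [ 564.6 -101.5  199.7]
lower 182 25.2417 [-4.3 -0.9 10.8] [ 565.3 -101.5  183.7]
```

Contact came at TCP 184, exactly as expected for standing on the spindle. I'll release it and take hold of the crank handle.

```bash
cat >> h.py <<'E'
yaw=np.radians(-9.5); xa=np.array([np.cos(yaw),np.sin(yaw),0]); ya=np.array([-np.sin(yaw),np.cos(yaw),0])
B=np.array([564.8,-101.5,0]); S=B-95*ya; DOWN=np.degrees(yaw)
def hpos(th,lift=0): return S+75*np.sin(th)*xa+np.array([0,0,75+75*np.cos(th)-30+lift])  # TCP for handle
def th_act(p): d=np.array(p)-S; return np.arctan2(d@xa,d[2]-45)
E
python3 - <<'E'
from h import *
robot.servo_line((564.8,-101.5,184.3),feed=40); grip(0.62); o=robot.observe(); print(o['t'],o['grip_width']*92,o['contact_force'])
robot.servo_line((564.8,-101.5,240),feed=150)
robot.movep(hpos(-.87,90),down(DOWN)); robot.servo_line(hpos(-.87),feed=120); o=robot.observe(); print(o['t'],o['tcp_pos'],hpos(-.87),o['contact_force'])
for c in ['scene','side']:
    im,i=see(c,c+'8.png'); print(c,[r for r in pin('pin_knob',c,i)[:3]], [r for r in pin('crank_handle',c,i)[:1]])
grip(0.15,20); o=robot.observe(); print(o['t'],o['grip_width']*92,o['grip_force'],o['contact_force'],th_act(o['tcp_pos']))
E
```

```text
26.0333 56.85538849823769 [0.60503507 0.19112731 0.25002724]
28.05 [ 493.3830221  -185.57404095   93.99969503] [ 492.58198054 -185.73583256   93.36199104] [-0.08755935  1.17630557  0.37842369]
scene [(0.97, [463.6, 2.3, 18.3], [349.0, 284.0]), (0.7, [560.2, -104.2, 207.6], [370.0, 166.0]), (0.66, [817.3, 204.5, 16.5], [191.0, 229.0])] [(0.64, [493.8, -190.7, 120.2], [420.0, 207.0])]
side [(0.94, [468.5, 6.4, 14.2], [372.0, 299.0]), (0.84, [821.4, 208.8, 16.2], [165.0, 280.0]), (0.81, [564.6, -100.6, 209.9], [366.0, 172.0])] [(0.82, [491.4, -187.4, 121.2], [417.0, 204.0])]
28.9583 23.42482590856094 20.000217854976654 [-5.08308339  1.47841977  2.91192661] -0.8969205114107255
```

The knob stands at about 210 mm (expected 212) and the handle is held at 23.4 mm. Now the swing.

```bash
cat >> h.py <<'E'
def ft(o,th):
    f=np.array(o['contact_force']); return -(f@xa*np.cos(th)-f[2]*np.sin(th)), f@xa*np.sin(th)+f[2]*np.cos(th)
def swing(th,end,step,base,thr,hard,tmax=14,feed=30):
    # returns on resistance; tangential resistance counted positive along motion
    s=np.sign(end-th); t0=robot.observe()['t']; log=[]; st=step
    while (end-th)*s>1e-6:
        th+=s*st; robot.servo_line(hpos(th),feed=feed); o=robot.observe(); r,rad=ft(o,th); r*=s
        log.append((round(th,3),round(th_act(o['tcp_pos']),3),round(r,1),round(rad,1)))
        if r>hard: break
        st=step/2 if r>base+2 else step
        if r>thr and len(log)>1 and log[-2][2]>thr-2: break
        if o['t']-t0>tmax or abs(rad)>15: print('timeout/radial'); break
    print(o['t'],log if len(log)<30 else log[:6]+log[6:-14:5]+log[-14:]); return th
E
python3 - <<'E'
from h import *
th=-.87
th=swing(th,-.6,.06,2.5,9,12)
E
```

```text
30.4583 [(np.float64(-0.81), np.float64(-0.841), np.float64(1.5), np.float64(7.2)), (np.float64(-0.75), np.float64(-0.786), np.float64(1.7), np.float64(6.9)), (np.float64(-0.69), np.float64(-0.729), np.float64(2.9), np.float64(9.0)), (np.float64(-0.63), np.float64(-0.671), np.float64(2.0), np.float64(11.8)), (np.float64(-0.57), np.float64(-0.611), np.float64(3.6), np.float64(12.0))]
```

```bash
cat >> h.py <<'E'
_h=hpos; OFF=-0.8*xa+np.array([0,0,1.7])
def hpos(th,lift=0): return _h(th,lift)+OFF
def th_act(p): d=np.array(p)-S-OFF; return np.arctan2(d@xa,d[2]-45)
E
python3 - <<'E'
from h import *
th=swing(-.57,0.0,.022,3,7.5,10)
E
```

```text
36.9583 [(np.float64(-0.548), np.float64(-0.564), np.float64(3.5), np.float64(2.0)), (np.float64(-0.526), np.float64(-0.532), np.float64(2.8), np.float64(4.0)), (np.float64(-0.504), np.float64(-0.503), np.float64(4.4), np.float64(4.7)), (np.float64(-0.482), np.float64(-0.48), np.float64(3.6), np.float64(4.5)), (np.float64(-0.46), np.float64(-0.457), np.float64(3.1), np.float64(5.0)), (np.float64(-0.438), np.float64(-0.433), np.float64(2.5), np.float64(5.6)), (np.float64(-0.416), np.float64(-0.411), np.float64(3.3), np.float64(6.0)), (np.float64(-0.394), np.float64(-0.388), np.float64(2.9), np.float64(5.5)), (np.float64(-0.372), np.float64(-0.365), np.float64(2.6), np.float64(6.3)), (np.float64(-0.35), np.float64(-0.344), np.float64(2.9), np.float64(7.2)), (np.float64(-0.328), np.float64(-0.321), np.float64(3.0), np.float64(7.5)), (np.float64(-0.306), np.float64(-0.297), np.float64(3.0), np.float64(6.3)), (np.float64(-0.284), np.float64(-0.273), np.float64(3.7), np.float64(7.1)), (np.float64(-0.262), np.float64(-0.249), np.float64(3.6), np.float64(6.8)), (np.float64(-0.24), np.float64
[... 175 characters left out ...]
9), np.float64(5.9)), (np.float64(-0.174), np.float64(-0.156), np.float64(1.3), np.float64(5.3)), (np.float64(-0.152), np.float64(-0.134), np.float64(2.7), np.float64(5.5)), (np.float64(-0.13), np.float64(-0.113), np.float64(1.9), np.float64(6.0)), (np.float64(-0.108), np.float64(-0.09), np.float64(1.7), np.float64(4.0)), (np.float64(-0.086), np.float64(-0.069), np.float64(2.5), np.float64(4.9)), (np.float64(-0.064), np.float64(-0.046), np.float64(0.9), np.float64(5.3)), (np.float64(-0.042), np.float64(-0.025), np.float64(1.6), np.float64(4.5)), (np.float64(-0.02), np.float64(-0.002), np.float64(2.3), np.float64(5.3)), (np.float64(0.002), np.float64(0.019), np.float64(1.3), np.float64(5.8))]
```

```bash
sed -i 's/log.append((round(th,3),round(th_act(o\[.tcp_pos.\]),3),round(r,1),round(rad,1)))/log.append([round(float(v),3) for v in (th,th_act(o["tcp_pos"]),r,rad)])/' h.py
python3 - <<'E'
from h import *
th=swing(.002,0.75,.024,3.5,7.5,9.5,feed=40)
E
```

```text
43.7083 [[0.026, 0.044, 0.612, 4.882], [0.05, 0.067, 0.775, 5.946], [0.074, 0.091, 1.573, 4.893], [0.098, 0.114, 1.881, 5.687], [0.122, 0.138, 1.045, 4.221], [0.146, 0.162, 0.992, 4.927], [0.17, 0.185, 0.515, 4.309], [0.194, 0.209, 1.29, 6.177], [0.218, 0.233, 1.553, 4.247], [0.242, 0.256, 2.038, 5.229], [0.266, 0.28, 2.287, 4.588], [0.29, 0.304, 1.751, 3.492], [0.314, 0.327, 1.51, 4.708], [0.338, 0.351, 1.628, 4.89], [0.362, 0.374, 1.51, 4.893], [0.386, 0.398, 1.844, 4.926], [0.41, 0.421, 1.529, 5.752], [0.434, 0.445, 2.237, 4.412], [0.458, 0.468, 1.63, 5.485], [0.482, 0.49, 2.127, 5.578], [0.506, 0.512, 3.77, 6.357], [0.53, 0.536, 1.975, 5.843], [0.554, 0.559, 3.043, 4.97], [0.578, 0.58, 5.403, 5.144], [0.602, 0.602, 5.041, 5.846], [0.626, 0.624, 6.479, 5.83], [0.638, 0.634, 7.529, 6.196]]
```

Run:
```python
from h import *
def kz(c,im,i,fn):
    (b,r),A=blob(im,(0,150,60),(8,255,255),proj((564.8,-101.5,209),i),16); print(c,fn,'knob px',b,A,'pred 212/206:',proj((564.8,-101.5,212),i),proj((564.8,-101.5,206),i))
for c in ['scene','side']:
    i=viewer.camera_info(c); kz(c,cv2.imread(f'pics/{c}8.png')[:,:,::-1].copy(),i,'before')
    im,i=see(c,c+'9.png'); kz(c,im,i,'now'); 
    if c=='side': print([r for r in pin('crank_handle',c,i)[:1]])
```

```text
scene before knob px (371.1000061035156, 161.9499969482422) 216.5 pred 212/206: [367.74545941 163.04775026] [367.57189575 165.80224944]
scene now knob px (372.3823547363281, 164.0) 224.5 pred 212/206: [367.74545941 163.04775026] [367.57189575 165.80224944]
side before knob px (365.5, 169.5) 215.5 pred 212/206: [366.24467996 170.79088181] [366.06807432 173.53000966]
side now knob px (367.2918701171875, 173.24111938476562) 223.0 pred 212/206: [366.24467996 170.79088181] [366.06807432 173.53000966]
[(0.86, [593.5, -203.8, 137.1], [379.0, 179.0])]
```

The knob has dropped about 6 mm and the resistance is climbing at 0.6, so the pin is in the cross-hole. Next I'll find the other end of the play.

Run:
```python
from h import *
th=swing(.638,.5,.046,9,11,12,feed=40)
th=swing(th,.0,.025,4.5,8.3,10,feed=40,tmax=6)
```

```text
44.6083 [[0.592, 0.597, -2.674, 5.55], [0.546, 0.552, -0.032, 6.36], [0.5, 0.505, 0.717, 7.446]]
49.6083 [[0.475, 0.483, 1.266, 7.788], [0.45, 0.459, 2.238, 7.395], [0.425, 0.434, 2.142, 7.054], [0.4, 0.409, 2.867, 7.252], [0.375, 0.384, 2.141, 6.904], [0.35, 0.359, 2.403, 6.736], [0.325, 0.333, 2.342, 6.962], [0.3, 0.308, 0.681, 7.514], [0.275, 0.283, 2.529, 7.369], [0.25, 0.257, 1.815, 7.453], [0.225, 0.232, 1.721, 7.959], [0.2, 0.206, 1.304, 7.74], [0.175, 0.181, 1.037, 8.278], [0.15, 0.155, 1.741, 8.356], [0.125, 0.129, 1.9, 7.986], [0.1, 0.103, 1.81, 8.159], [0.075, 0.078, 1.833, 8.485], [0.05, 0.052, 2.64, 8.221], [0.025, 0.026, 1.224, 8.14], [-0.0, -0.0, 2.59, 7.975]]
```

Run:
```python
from h import *
th=swing(0,-.3,.03,4.5,8,9.5,feed=50,tmax=3)
```

```text
52.1083 [[-0.03, -0.033, 1.131, 8.312], [-0.06, -0.065, 1.879, 9.104], [-0.09, -0.096, 1.426, 9.775], [-0.12, -0.129, 1.963, 8.673], [-0.15, -0.161, 1.122, 9.333], [-0.18, -0.192, 1.798, 9.787], [-0.21, -0.224, 1.985, 7.988], [-0.24, -0.253, 2.653, 8.777], [-0.27, -0.28, 2.498, 7.938], [-0.3, -0.304, 3.174, 6.536]]
```

Run:
```python
from h import *
out=[]
for c in ['scene','side']:
    im,i=see(c,c+'10.png'); (b,r),A=blob(im,(0,150,60),(8,255,255),proj((564.8,-101.5,209),i),16); print(c,b,A)
    if c=='side': print([r for r in pin('crank_handle',c,i)[:1]],pin('pin_knob',c,i)[:3])
def cr(c,k):
    im=cv2.imread(f'pics/{c}{k}.png'); i=viewer.camera_info(c); n=proj((550,-150,170),i).astype(int); return cv2.resize(im[n[1]-45:n[1]+45,n[0]-60:n[0]+60],(400,300),interpolation=cv2.INTER_CUBIC)
cv2.imwrite('pics/c10.png',np.vstack([np.hstack([cr('scene',9),cr('side',9)]),np.hstack([cr('scene',10),cr('side',10)])]))
print(robot.observe()['grip_width']*92, robot.observe()['t'])
```

```text
scene (371.0, 163.0) 218.5
side (366.0, 172.72727966308594) 206.0
[(0.64, [525.8, -193.0, 147.5], [405.0, 187.0])] [(0.81, [470.0, 5.8, 16.6], [372.0, 297.0]), (0.59, [822.1, 209.5, 10.7], [165.0, 282.0]), (0.57, [569.0, -103.9, 201.1], [365.0, 175.0])]
23.645437177169416 52.3083
```

View pics/c10.png

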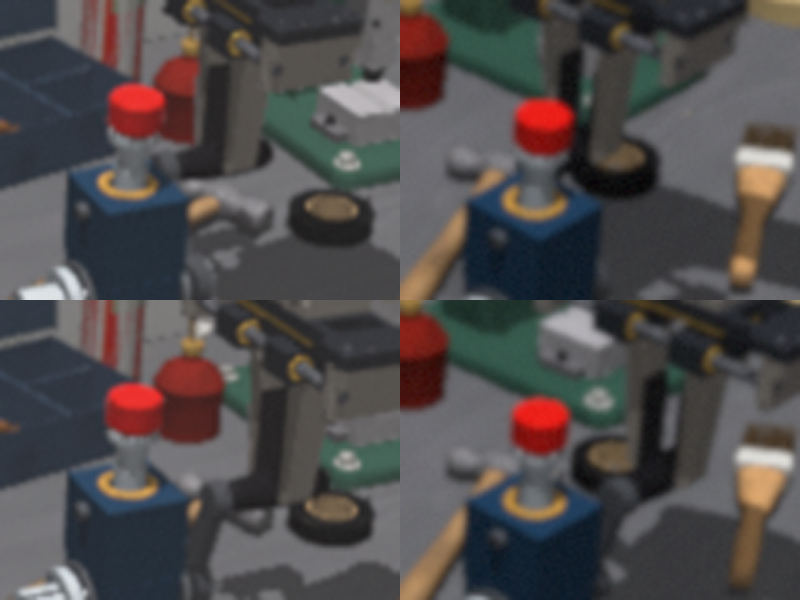

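The crank follows the hand and the knob is still down, so the pin stays in the hole. Force is just starting to rise, so I'll go a little further to find the lower end.

Run:
```python
from h import *
th=swing(-.3,-.48,.03,9,7,8.5,feed=60,tmax=1.8)
```

```text
53.0583 [[-0.33, -0.328, 5.043, 5.639], [-0.36, -0.351, 5.039, 5.696], [-0.39, -0.373, 7.217, 4.869]]
```

Same force pattern as at the upper end: about 7.3 N at -0.39 and at 0.638. The middle is therefore about 0.125, and I'll add 0.02 for drag lag. Next: return to it, release the handle, and move over the pin.

Run:
```python
from h import *
for t in (-.25,-.1,.03,.148): robot.servo_line(hpos(t),feed=75)
o=robot.observe(); print(o['t'],ft(o,.14),th_act(o['tcp_pos']))
grip(0.5); robot.servo_line(hpos(.148,110),feed=200); grip(0.0,20)
robot.movep((564.8,-101.5,240),down(DOWN)); o=robot.observe(); print(o['t'],o['tcp_pos'],o['grip_width'],o['contact_force'])
z,f=lower(564.8,-101.5,240,194,4,60,4)
```

```text
54.2 (np.float64(-1.2046202905941688), np.float64(9.089029514371953)) 0.15142874691799474
56.6583 [ 564.97187421 -100.38046837  240.37955908] 0.004938988910121775 [ 2.73162895e-04 -9.81470697e-01 -5.47542841e-01]
lower 194 59.6583 [ 0.3 -0.3  0.4] [ 564.7 -101.5  193.9]
```

Run:
```python
from h import *
z=194; log=[]
while z>150:
    z-=4; robot.servo_line((564.8,-101.5,z),feed=60); o=robot.observe(); log.append((z,round(float(o['tcp_pos'][2]),1),round(float(o['contact_force'][2]),1)))
    if o['contact_force'][2]>30: break
print(o['t'],log,o['contact_force'])
```

```text
62.4083 [(190, 189.7, -0.7), (186, 185.7, 0.0), (182, 181.7, 0.1), (178, 177.7, 0.6), (174, 173.7, 0.2), (170, 169.7, 0.2), (166, 165.7, 0.3), (162, 161.7, 0.2), (158, 157.8, 0.7), (154, 157.4, 21.3), (150, 157.2, 45.9)] [-14.93100214   1.21542397  45.87121345]
```

Run:
```python
from h import *
robot.servo_line((564.8,-101.5,157.5),feed=60)
out=[]
for c in ['scene','side']:
    im,i=see(c,c+'11.png'); n=proj((560,-110,180),i).astype(int); out.append(cv2.resize(im[n[1]-50:n[1]+50,n[0]-50:n[0]+50,::-1],(400,400),interpolation=cv2.INTER_CUBIC))
cv2.imwrite('pics/c11.png',np.hstack(out)); o=robot.observe(); print(o['t'],o['contact_force'],o['tcp_pos'],o['grip_width'])
```

```text
62.7833 [-1.81832889 -0.01107115  6.11715013] [ 564.81704051 -101.65360364  157.56053641] 0.0035226253368781423
```

View pics/c11.png

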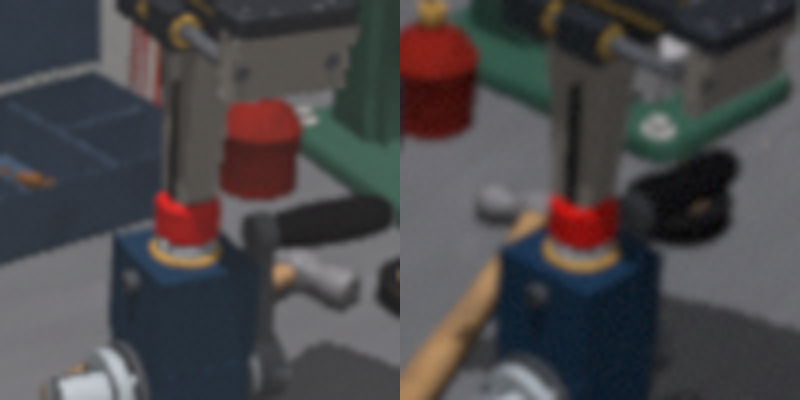

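The picture shows the knob and flange right down on the brass ring. I'll retreat and verify the height.

Run:
```python
from h import *
robot.servo_line((564.8,-101.5,215),feed=150)
out=[]
for c in ['scene','side']:
    im,i=see(c,c+'12.png'); (b,r),A=blob(im,(0,150,60),(8,255,255),proj((564.8,-101.5,172),i),16)
    p=lambda z:proj((564.8,-101.5,z),i)
    print(c,b,A,'172:',p(172),'178:',p(178),pin('pin_flange',c,i)[:2])
o=robot.observe(); print(o['t'],o['contact_force'])
```

```text
scene (367.5, 180.0454559326172) 161.5 172: [366.60127377 181.09768813] 178: [366.77095724 178.4368253 ] [(0.83, [811.3, 204.9, 10.3], [192.0, 233.0]), (0.77, [564.9, -106.2, 159.5], [368.0, 186.0])]
side (364.4375, 187.5) 184.0 172: [365.08837421 188.73084092] 178: [365.25870816 186.08726379] [(0.84, [569.9, -104.5, 158.1], [363.0, 193.0]), (0.79, [474.2, 18.5, 16.1], [366.0, 300.0])]
63.5167 [ 0.70147966 -0.35503918 -0.43043058]
```

Measured against the standing position, the knob has come down exactly 40 mm, so the pin is home. Handing in.

```bash
python3 -c "
from h import *
print(robot.job_done())"
```

```text
the job is handed in; nothing more can be done
None
```

I handed the job in at about 63.5 s, with the locking pin home in the bush (the knob came down the expected 40 mm), the crank in the middle of its play, and both let go; the plunger's 15 N never showed on the way down, the first grasp closed above the knob so I had to grasp again, and both purple look-alike pins fell over.

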